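Level the skimmer stand with a spirit level and keep it pressed

ROBOT

A 6-joint arm with a two-finger parallel gripper is mounted at the origin on the work surface. World frame = base frame: x ahead of the robot, y to its left, z up, the work surface at z = 0. Lengths are in m, angles in rad, forces in N, time in s.
With the tool pointing down it reaches from about 0.3 to 0.875 m from the base axis. Payload 6.4 kg.
Tool frame: the origin (TCP) lies midway between the tips of the shut fingers; the grasp point (between the pads) lies 19 mm behind it; x points along the fingers, y is the direction in which the jaws open and shut, and the axes are right-handed (so a half turn about x gives the same grasp; the last joint's range is limited). The gripper opens to 85 mm and grips with 20 to 120 N. Pads are 22 mm wide; open, the fingers measure 114 mm over their backs; the gripper's body (76 mm by 85 mm) begins 54 mm behind the grasp point. The pads swing forward as they close: fully open they stand 13 mm farther back than shut.
Start: joints at [0.956, 0.181, 1.607, -0, 1.354, -0.206], TCP at [0.229, 0.528, 0.231] pointing down, gripper open.
Joint ranges: [-2.99, 2.99], [-0.89, 2.07], [0.3, 2.58], [-1.14, 4.28], [0, 2.63], [-3.12, 3.12]. Speed limits (rad/s): [2.57, 2.57, 3.01, 3.14, 3.14, 3.14].

INTERFACE

Orientations are given as a unit quaternion [w, x, y, z].
In Python, from bench import ctrl gives the robot as it stands.
- The arm moves only by the tool step_arm, never from a script. Its argument "motion" is a list of rows, each a list of 7 numbers: the shift along the tool's x, y, z in mm, then the turn, a rotation vector about the tool's x, y, z in degrees, then the closure in counts, from 0 (fully open) to 255 (shut). In form: [[tx, ty, tz, rx, ry, rz, hand], ...]. A call has 1 to 10 rows; each row is the pose to reach, as a shift and turn from the pose commanded when the call began, along the tool's axes at that moment; what a row does not reach only later rows make up. A row lasts 1/8 s, in which the tool goes at most 62.5 mm and 10.7 degrees, less where a joint would pass 70% of its speed; a pose out of reach is approached as far as the arm can. A call with a gripper value outside its range is refused whole. The fingers move at their own pace and stop on an object; the grip force is fixed at half the most. Time passes only in rows, so rows that repeat a pose let the fingers close. It gives the time, the measured TCP pose, the force and the opening at its end, in the units of the state.
- ctrl.get_obs(): the state, without advancing time (a new reading comes with each control period).
- ctrl.camera(name): name is "side" or "top" or "wrist"; returns (picture, depth): 384x512x3 uint8, red, green, blue; 384x512 float32, m along the optical axis (not along the pixel's ray), 0 where there is no reading.
- ctrl.camera_info(name): a dict with "fx", "fy", "cx", "cy" (pixels), "T" (4x4, takes a point from camera to world coordinates); the wrist camera has in their place "hand_eye" (4x4, takes a point from camera to tool coordinates, whose origin is the TCP and whose axes are the tool frame's). Camera axes: x right, y down, z forward; pixel columns grow to the right and rows downward; lengths in m; the calibration is good to about 2 mm. A picture is of the moment at which its call begins: read the wrist's pose just before it. camera_info takes no time and is no camera call.
- ctrl.hand_in(): hands the job in, once; it reports no verdict.
The state is a dict: "time_s": time; "q": joint angles; "dq": joint speeds; "joint_efforts": joint torques, N m; "eef_pos": TCP position; "eef_rot": TCP orientation; "wrist_force": force on the tool from outside, world axes, zero at the start; "torque": the same for the moment, N m; "opening": opening from 0.0 (shut) to 1.0 (fully open).
Only numpy, scipy, OpenCV 4.12 (cv2) and the standard library are available. Lean on these libraries where they do the work, as an engineer would, in place of code of your own. Each camera call takes 0.05 s, during which the arm holds its last target. There are 200 camera calls.

TASK

Lay the spirit level along the spring-lifted shelf of the skimmer stand, vial up, and turn the wing knob of the levelling foot until the bubble comes to rest between the two lines while the level is pressed down firmly (without forcing) and the shelf sits on its foot; the bubble reads true only while the shelf is pressed home. Finish while still holding it like that: fingers pressing down on the level, shelf seated, bubble between the lines, and leave the bottle and the pipe elbow alone.

Things in the scene. Friction and masses are not known exactly. Their poses are not given: they have to be found in the camera images.
- stand: skimmer stand screwed to the bench: grey plastic base 130 x 360 x 12 mm carrying a black shelf. Origin: centre of the base's underside. Its y axis runs along the length: hinge posts (74 mm high, 130 mm over their outer faces) at y = -160 mm, levelling foot at y = +140 mm; a steel foot pad 4 mm thick lies on the base under the foot (pad top 16 mm above the bench)
- shelf: black shelf 104 (x) x 340 (y) x 10 mm. Origin: on the hinge axis, mid-thickness, 60 mm above the bench; y runs along the shelf to the foot (from -10 to 330 mm), z is its upward normal. Springs hold it tipped 0.03 rad up at the foot end; pressed 0.19 m from the hinge it starts to move at about 3 N and after up to 12 mm lands hard on its foot at about 6 N
- shelf_top (a point): point in the middle of the shelf's width on its top face, 130 mm from the hinge: a good place for the level's middle; turns with the shelf
- knob_grip (a point): on the axis of the levelling foot's wing knob, 300 mm from the hinge along the shelf, at mid-height of the wing to grip. The wing is an upright bar 42 mm long (along this point's x), 14 mm thick (along its y), its top 13 mm above this point and its bottom 17 mm below, on a 34 mm disc. The point turns with the knob
- knob (a joint): turn of the wing knob, rad, 0 to 4.3, growing clockwise seen from above. Clockwise screws the foot down and so raises the foot end of the seated shelf, 3.5 mm per rad (the knob sinks towards the shelf by as much). Stays where it is left. At the start the foot is screwed out too little, by 0.9 to 1.9 rad
- foot_tip (a point): lowest point of the levelling foot's steel screw (10 mm thick), which lands on the foot pad when the shelf is pressed home: then it stands 16 mm above the bench
- level: aluminium spirit level, a bar 200 (x) x 26 (y) x 46 (z) mm, about 0.25 kg, lying upright on the bench. Origin: centre of its underside; x along its length; vial in the middle of its top face, 68 mm long, two dark cross lines 26 mm apart
- bubble (a joint): place of the 16 mm long pale bubble along the level's x from the middle of the vial, m (-0.025 to 0.025); between the lines within 0.005. It moves towards the higher end, 1 mm per 0.001 rad of slope, and takes about 2 s to settle
- bottle: bystander: bottle 60 mm across, 130 mm high; origin under its centre
- elbow: bystander: grey pipe elbow, two 42 mm thick, 50 mm long arms at right angles lying flat; origin under the corner
Not all that is in view belongs to the job. There is more than one size of the level; the job needs the middle-sized.

How it is judged:
By the outcome, as a careful person would: the job done as asked, in the order asked, and still so for the second after the job is handed in, while the arm keeps its last pose, push and grip.
It also fails if it takes over 72 s, if anything falls off the work surface, if the arm or the gripper's body presses on something with over 40 N, if the wrist force passes 120 N, or if a joint passes its speed limit or range.

## Working session

There is one attempt and no reset: what is moved stays moved. The work goes in short steps, Python scripts to look and compute and a tool call to move; the robot and the scene stay as the last step left them, time stands still between calls to the robot, and variables do not carry over. Pictures are saved under pics/ and viewed, about 8 in all and at most 12, crops included, and the job is handed in when it is done.

Besides the shell and the picture viewer there is one more tool, called after "Emit:" as a command line: name --pt "numbers of a row" for each row, then --argument value for the rest. step_arm: Moves the arm, as the interface text tells. Its arguments: {"type":"object","properties":{"motion":{"type":"array","items":{"type":"array","items":{"type":"number"}}}},"required":["motion"]}

```bash
ls; mkdir -p pics
cat > h.py <<'E'
from bench import ctrl
import numpy as np, cv2
from scipy.spatial.transform import Rotation as R
def pose():
    o=ctrl.get_obs(); q=o['eef_rot']; T=np.eye(4)
    T[:3,:3]=R.from_quat([q[1],q[2],q[3],q[0]]).as_matrix(); T[:3,3]=o['eef_pos']; return T,o
def look(n):
    T,o=pose(); im,d=ctrl.camera(n); i=ctrl.camera_info(n)
    W=T@np.array(i['hand_eye']) if n=='wrist' else np.array(i['T'])
    return im,d,i,W
def pts(d,i,W):
    v,u=np.mgrid[:d.shape[0],:d.shape[1]]
    P=np.stack([(u-i['cx'])/i['fx']*d,(v-i['cy'])/i['fy']*d,d],-1)
    return P@W[:3,:3].T+W[:3,3]
def ray(u,v,z,i,W):
    r=W[:3,:3]@np.array([(u-i['cx'])/i['fx'],(v-i['cy'])/i['fy'],1]); return W[:3,3]+r*(z-W[2,3])/r[2]
def save(im,n): cv2.imwrite('pics/'+n,cv2.cvtColor(im,cv2.COLOR_RGB2BGR))
E
python3 - <<'E'
from h import *
for n in ['top','side']:
    im,d,i,W=look(n); np.savez(n+'.npz',im=im,d=d,W=W,k=[i['fx'],i['fy'],i['cx'],i['cy']]); save(im,n+'0.png'); print(n,W.round(3),i['fx'])
print(pose())
E
```

```text
pics
top [[ 0.006 -0.993  0.116  0.277]
 [-1.    -0.003  0.023 -0.018]
 [-0.022 -0.117 -0.993  1.37 ]
 [ 0.     0.     0.     1.   ]] 409.8801872031524
side [[ 0.939 -0.275  0.204  0.167]
 [-0.343 -0.732  0.59  -0.701]
 [-0.013 -0.624 -0.781  1.003]
 [ 0.     0.     0.     1.   ]] 368.7978983870115
(array([[-9.71552507e-04,  3.97430928e-01,  9.17631578e-01,
         2.28225614e-01],
       [-1.35623824e-03,  9.17630644e-01, -3.97431959e-01,
         5.27208626e-01],
       [-9.99998608e-01, -1.63065306e-03, -3.52515329e-04,
         2.30435828e-01],
       [ 0.00000000e+00,  0.00000000e+00,  0.00000000e+00,
         1.00000000e+00]]), {'time_s': 0.1, 'q': array([ 9.55734790e-01,  1.81522124e-01,  1.60792309e+00,  1.12051554e-05,
        1.35381573e+00, -2.06347628e-01]), 'dq': array([-2.34322557e-03, -1.17944508e-03, -1.79051177e-03,  2.85643221e-04,
        6.10042703e-05, -7.30037881e-04]), 'joint_efforts': array([ 7.38344388e-04, -4.45875978e+01, -3.52242351e+01, -1.95103066e-04,
        4.16980824e-03, -4.04199426e-06]), 'eef_pos': array([0.22822561, 0.52720863, 0.23043583]), 'eef_rot': array([ 0.69215363,  0.14296006,  0.6926317 , -0.14403853]), 'wrist_force': array([0.8463345 , 0.98200924, 0.0791452 ]), 'torque': array([ 0.01542467,  0.05073334, -0.04012762]), 'opening': 1.0012611257654307})
```

View pics/top0.png

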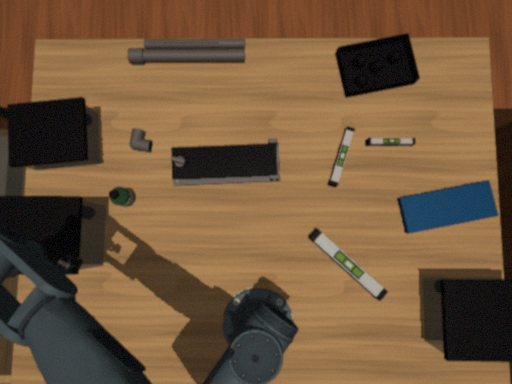

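View pics/side0.png

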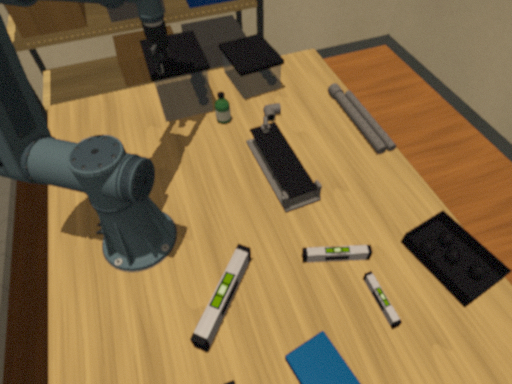

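Run:
```python
from h import *
z=np.load('top.npz'); d=z['d'];k=z['k'];i=dict(zip(['fx','fy','cx','cy'],k));W=z['W'];im=z['im']
P=pts(d,i,W)
def box(u0,u1,v0,v1,lo,hi):
    m=np.zeros(d.shape,bool); m[v0:v1,u0:u1]=1
    m&=(P[...,2]>lo)&(P[...,2]<hi)&(d>0)
    p=P[m]; r=cv2.minAreaRect(p[:,:2].astype(np.float32)*1000); print(m.sum(),np.array(r[0]).round(1),np.array(r[1]).round(1),round(r[2],1),'medz',np.median(p[:,2]).round(4)); return p
print('level');box(320,362,118,195,.03,.06)
print('stand');box(160,290,130,195,.006,.12)
print('shelf');p=box(160,290,130,195,.055,.085)
A=np.c_[p[:,:2],np.ones(len(p))]; print(np.linalg.lstsq(A,p[:,2],rcond=None)[0])
print('knob');box(160,200,140,180,.088,.2)
print('bottle');box(100,140,180,212,.03,.2)
print('elbow');box(125,158,122,158,.02,.1)
c=im[110:210,160:380]; save(cv2.resize(c,None,fx=3.6,fy=3.6,interpolation=cv2.INTER_CUBIC),'c1.png')
```

```text
level
513 [ 546.6 -273.9] [ 27.5 202.8] 72.3 medz 0.0442
stand
4079 [530.6 105.8] [213.4 432. ] 4.1 medz 0.0672
shelf
3317 [521.6 107.8] [134.5 343.2] 2.8 medz 0.0683
[-0.00175268  0.02804641  0.06633609]
knob
109 [516.9 248. ] [30.3 36.7] 18.5 medz 0.1191
bottle
389 [400.7 470. ] [ 59.  113.8] 13.9 medz 0.0875
elbow
368 [602.  398.2] [71.6 71.8] 82.9 medz 0.0369
```

View pics/c1.png

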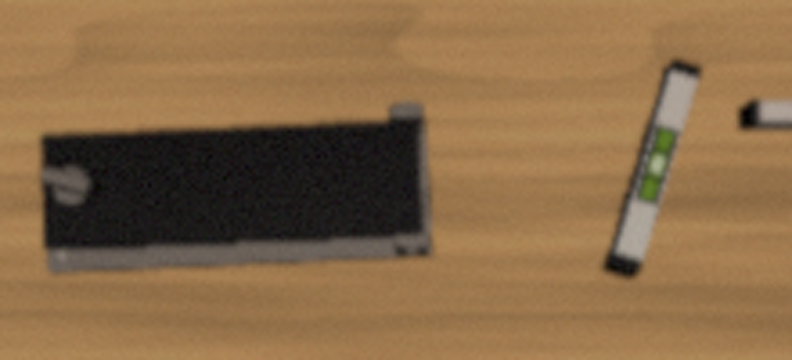

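```bash
cat >> h.py <<'E'
def to(p,yaw,pitch=None):
    """print tool-frame shift(mm)/rotvec(deg) to target; yaw deg of jaw axis, tool down; pitch: world rotvec (deg) applied after"""
    T,o=pose(); y=np.deg2rad(yaw); x=np.array([0,0,-1.]); j=np.array([np.cos(y),np.sin(y),0]); M=np.c_[x,j,np.cross(x,j)]
    if pitch is not None: M=R.from_rotvec(pitch,degrees=True).as_matrix()@M
    print('move',(T[:3,:3].T@(np.array(p)-T[:3,3])*1000).round(1),R.from_matrix(T[:3,:3].T@M).as_rotvec(degrees=True).round(1),'yaw now',np.rad2deg(np.arctan2(T[1,1],T[0,1])).round(2),'pos',T[:3,3].round(4),'t',o['time_s'],'F',o['wrist_force'].round(1),'op',round(o['opening'],3))
E
python3 - <<'E'
from h import *
z=np.load('top.npz'); d=z['d'];k=z['k'];i=dict(zip(['fx','fy','cx','cy'],k));W=z['W'];im=z['im']
g=im.max(2)
m=np.zeros(d.shape,np.uint8); m[135:190,165:285]=(g[135:190,165:285]<50)
m=cv2.morphologyEx(m,cv2.MORPH_CLOSE,np.ones((5,5))); m=cv2.morphologyEx(m,cv2.MORPH_OPEN,np.ones((9,9)))
v,u=np.nonzero(m)
q=np.array([ray(a,b,.065,i,W) for a,b in zip(u,v)])
for _ in range(2):
    q=np.array([ray(a,b,.065+.03*(p[1]+.04),i,W) for a,b,p in zip(u,v,q)])
r=cv2.minAreaRect(q[:,:2].astype(np.float32)*1000);print(r); print(cv2.boxPoints(r).round(1))
c=q[:,:2].mean(0); w,V=np.linalg.eigh(np.cov((q[:,:2]-c).T)); print(c,V[:,1],np.rad2deg(np.arctan2(V[1,1],V[0,1])))
to([.547,-.274,.19],72.3)
E
```

```text
((519.0874633789062, 109.63446044921875), (101.64164733886719, 331.9610900878906), 2.7292070388793945)
[[460.4 273. ]
 [476.2 -58.6]
 [577.8 -53.7]
 [561.9 277.8]]
[0.51875699 0.10415194] [-0.06225525  0.99806026] 93.56927117595372
move [  41.2 -608.5  611. ] [-5.7 -0.   0.1] yaw now 66.58 pos [0.2282 0.5272 0.2304] t 0.1 F [0.8 1.  0.1] op 1.001
```

Emit:
step_arm --pt "0 -305 305 -3 0 0 60" --pt "0 -305 305 -3 0 0 60" --pt "0 -305 305 -3 0 0 60" --pt "0 -305 305 -3 0 0 60" --pt "0 -305 305 -3 0 0 60" --pt "40 -608 611 -6 0 0 60" --pt "40 -608 611 -6 0 0 60" --pt "40 -608 611 -6 0 0 60" --pt "40 -608 611 -6 0 0 60" --pt "40 -608 611 -6 0 0 60"

```text
time_s: 1.35
eef_pos: [0.4595, -0.0544, 0.2084]
eef_rot: [0.699, 0.107, 0.699, -0.107]
wrist_force: [1.2, -0.1, 0.6]
opening: 0.763
```

Run:
```python
from h import *
to([.547,-.274,.19],72.3)
```

```text
move [  18.4 -183.2  149.3] [ 0.2  0.  -0. ] yaw now 72.55 pos [ 0.4595 -0.0544  0.2084] t 1.35 F [ 1.2 -0.1  0.6] op 0.763
```

Emit:
step_arm --pt "18 -183 149 0 0 0 60" --pt "18 -183 149 0 0 0 60" --pt "18 -183 149 0 0 0 60" --pt "18 -183 149 0 0 0 60" --pt "18 -183 149 0 0 0 60" --pt "18 -183 149 0 0 0 60" --pt "18 -183 149 0 0 0 60"

```text
time_s: 2.22
eef_pos: [0.5464, -0.2702, 0.1907]
eef_rot: [0.699, 0.107, 0.699, -0.107]
wrist_force: [0.9, -0.3, -0.1]
opening: 0.767
```

Run:
```python
from h import *
to([.547,-.274,.015],72.3)
im,d,i,W=look('wrist'); save(im,'w1.png')
P=pts(d,i,W); m=(P[...,2]>.03)&(P[...,2]<.06)&(d>0)&(np.hypot(P[...,0]-.547,P[...,1]+.274)<.12)
r=cv2.minAreaRect(P[m][:,:2].astype(np.float32)*1000); print(m.sum(),r,np.median(P[m][:,2]))
```

```text
move [175.7  -3.5   1.8] [ 0.3 -0.  -0. ] yaw now 72.65 pos [ 0.5464 -0.2702  0.1907] t 2.225 F [ 0.9 -0.3 -0.1] op 0.767
5450 ((531.2310180664062, -313.6712341308594), (106.33294677734375, 201.39625549316406), 71.82997131347656) 0.04536808314672516
```

View pics/w1.png

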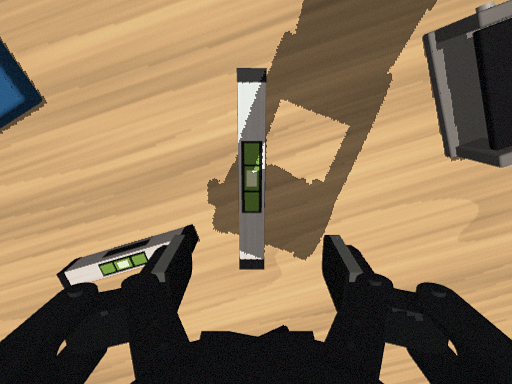

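Run:
```python
from h import *
im,d,i,W=look('wrist')
P=pts(d,i,W); m=(P[...,2]>.035)&(P[...,2]<.055)&(d>0); m[:, :225]=0; m[:,280:]=0; m[275:]=0
r=cv2.minAreaRect(P[m][:,:2].astype(np.float32)*1000); print(m.sum(),r,np.median(P[m][:,2]))
for v in (70,177,266): print(ray(252,v,.046,i,W))
to([.547,-.274,.013],72.3)
```

```text
5366 ((543.0843505859375, -275.91912841796875), (26.34585952758789, 199.9337615966797), 72.20552825927734) 0.04532847570910914
[ 0.44989738 -0.2454091   0.046     ]
[ 0.54263889 -0.27486616  0.046     ]
[ 0.6354189  -0.30433545  0.046     ]
move [178.   -3.3   1.4] [0.4 0.  0. ] yaw now 72.66 pos [ 0.5466 -0.2704  0.191 ] t 2.325 F [-0.3 -1.3  0.2] op 0.767
```

Emit:
step_arm --pt "100 -6 -2 0 0 0 60" --pt "100 -6 -2 0 0 0 60" --pt "140 -6 -2 0 0 0 60" --pt "165 -6 -2 0 0 0 60" --pt "179 -6 -2 0 0 0 60" --pt "179 -6 -2 0 0 0 60" --pt "179 -6 -2 0 0 0 255" --pt "179 -6 -2 0 0 0 255" --pt "179 -6 -2 0 0 0 255" --pt "179 -6 -2 0 0 0 255"

```text
time_s: 3.58
eef_pos: [0.5439, -0.2772, 0.0132]
eef_rot: [0.7, 0.107, 0.698, -0.107]
wrist_force: [0.2, 1.8, 6.6]
opening: 0.295
```

Emit:
step_arm --pt "-60 0 0 0 0 0 255" --pt "-130 0 0 0 0 0 255" --pt "-130 0 0 0 0 0 255" --pt "-130 0 0 0 0 0 255"

```text
time_s: 4.08
eef_pos: [0.5426, -0.2766, 0.1415]
eef_rot: [0.699, 0.107, 0.699, -0.107]
wrist_force: [0.6, 0.2, -3.5]
opening: 0.295
```

Run:
```python
from h import *
to([.5206,.080,.143],2.7)
```

```text
move [  -1.6  333.6 -127.8] [69.9  0.   0. ] yaw now 72.57 pos [ 0.5426 -0.2766  0.1415] t 4.075 F [ 0.6  0.2 -3.5] op 0.295
```

Emit:
step_arm --pt "0 40 -15 8 0 0 255" --pt "0 80 -30 18 0 0 255" --pt "0 120 -46 28 0 0 255" --pt "0 170 -64 38 0 0 255" --pt "0 220 -84 48 0 0 255" --pt "0 270 -103 58 0 0 255" --pt "0 310 -118 66 0 0 255" --pt "0 333 -128 70 0 0 255" --pt "0 333 -128 70 0 0 255" --pt "0 333 -128 70 0 0 255"

```text
time_s: 5.32
eef_pos: [0.5194, 0.0789, 0.1399]
eef_rot: [0.511, 0.488, 0.512, -0.489]
wrist_force: [1.0, 0.4, -2.2]
opening: 0.294
```

Run:
```python
from h import *
to([.5206,.080,.085],2.7,[1.7,0,0])
im,d,i,W=look('wrist'); save(im,'w2.png')
```

```text
move [54.9  1.5 -1.1] [-0.1  1.7  0.3] yaw now 2.64 pos [0.5194 0.0789 0.1399] t 5.325 F [ 1.   0.4 -2.2] op 0.294
```

View pics/w2.png

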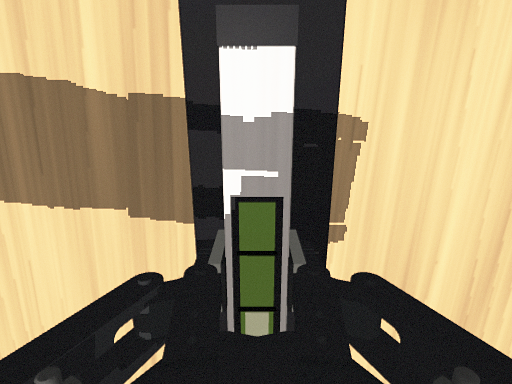

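Emit:
step_arm --pt "30 1 -1 0 1.7 0 255" --pt "45 1 -1 0 1.7 0 255" --pt "52 1 -1 0 1.7 0 255" --pt "54 1 -1 0 1.7 0 255" --pt "54 1 -1 0 1.7 0 255"

```text
time_s: 6.0
eef_pos: [0.5219, 0.0804, 0.0881]
eef_rot: [0.504, 0.496, 0.518, -0.481]
wrist_force: [0.5, -0.2, -2.3]
opening: 0.294
```

Emit:
step_arm --pt "1 0 0 0 0 0 255" --pt "2 0 0 0 0 0 255" --pt "2 0 0 0 0 0 255"

```text
time_s: 6.38
eef_pos: [0.5214, 0.0805, 0.0857]
eef_rot: [0.504, 0.496, 0.519, -0.481]
wrist_force: [0.4, 0.5, -2.7]
opening: 0.293
```

Emit:
step_arm --pt "1 0 0 0 0 0 255" --pt "2 0 0 0 0 0 255" --pt "3 0 0 0 0 0 255" --pt "3 0 0 0 0 0 255"

```text
time_s: 6.88
eef_pos: [0.5213, 0.0806, 0.0824]
eef_rot: [0.503, 0.496, 0.519, -0.481]
wrist_force: [0.6, 0.0, -2.5]
opening: 0.297
```

Emit:
step_arm --pt "1 0 0 0 0 0 255" --pt "2 0 0 0 0 0 255" --pt "2 0 0 0 0 0 255"

```text
time_s: 7.25
eef_pos: [0.5217, 0.0808, 0.0814]
eef_rot: [0.504, 0.496, 0.519, -0.481]
wrist_force: [-3.3, 2.2, 5.9]
opening: 0.292
```

Emit:
step_arm --pt "-1 0 0 0 0 0 255" --pt "-1 0 0 0 0 0 100" --pt "-1 0 0 0 0 0 100" --pt "-1 0 0 0 0 0 100" --pt "-50 0 0 0 0 0 100" --pt "-100 0 0 0 0 0 60" --pt "-140 0 0 0 0 0 0" --pt "-140 0 0 0 0 0 0"

```text
time_s: 8.25
eef_pos: [0.5241, 0.0762, 0.2246]
eef_rot: [0.506, 0.498, 0.516, -0.48]
wrist_force: [0.7, -0.2, -0.0]
opening: 0.999
```

Run:
```python
from h import *
im,d,i,W=look('wrist'); save(im,'w3.png'); to([.5178,.14,.15],92.7)
im,d,i,W=look('top');c=im[120:205,160:300]; save(cv2.resize(c,None,fx=5,fy=5,interpolation=cv2.INTER_CUBIC),'t3.png')
P=pts(d,i,W)
m=np.zeros(d.shape,bool); m[135:190,165:285]=1; m&=(P[...,2]>.1); 
for a,b in ((-.1,.2),(.2,.3)):
    n=m&(P[...,1]>a)&(P[...,1]<b)&(P[...,2]<.14); print(cv2.minAreaRect(P[n][:,:2].astype(np.float32)*1000),np.median(P[n][:,2]))
```

```text
move [ 74.   -2.2 -61.7] [-90.1  -1.1  -1.5] yaw now 2.58 pos [0.5226 0.0763 0.2221] t 8.3 F [-0.1  0.9 -1.4] op 1.0
((523.6588134765625, 81.48709106445312), (27.290477752685547, 200.7327880859375), 2.28176212310791) 0.1132087365229455
((517.3975219726562, 252.02392578125), (34.04391860961914, 14.979414939880371), 80.06873321533203) 0.12153919558243742
```

View pics/t3.png

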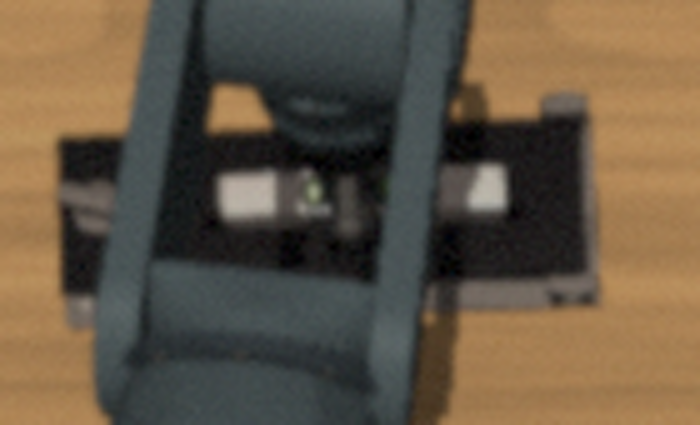

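Run:
```python
from h import *
to([.5210,.141,.125],2.5)
```

```text
move [ 97.4   2.3 -61.7] [ 0.1 -1.7 -0. ] yaw now 2.58 pos [0.5216 0.0764 0.2205] t 8.35 F [ 1.  -0.7 -0.7] op 1.005
```

Emit:
step_arm --pt "20 1 -62 0 -1.7 0 255" --pt "50 1 -62 0 -1.7 0 255" --pt "80 1 -62 0 -1.7 0 255" --pt "97 1 -62 0 -1.7 0 255" --pt "97 1 -62 0 -1.7 0 255" --pt "97 1 -62 0 -1.7 0 255" --pt "97 1 -62 0 -1.7 0 255"

```text
time_s: 9.22
eef_pos: [0.5207, 0.1411, 0.1267]
eef_rot: [0.512, 0.489, 0.51, -0.488]
wrist_force: [0.3, 0.0, 0.3]
opening: -0.004
```

Emit:
step_arm --pt "3 0 0 0 0 0 255" --pt "6 0 0 0 0 0 255" --pt "8 0 0 0 0 0 255" --pt "8 0 0 0 0 0 255"

```text
time_s: 9.72
eef_pos: [0.5195, 0.1413, 0.1172]
eef_rot: [0.511, 0.489, 0.511, -0.489]
wrist_force: [0.5, 0.4, -0.9]
opening: -0.002
```

Emit:
step_arm --pt "2 0 0 0 0 0 255" --pt "4 0 0 0 0 0 255" --pt "5 0 0 0 0 0 255" --pt "5 0 0 0 0 0 255"

```text
time_s: 10.22
eef_pos: [0.5199, 0.1415, 0.1126]
eef_rot: [0.511, 0.489, 0.511, -0.488]
wrist_force: [-0.6, 2.2, 1.3]
opening: 0.001
```

Emit:
step_arm --pt "2 0 0 0 0 0 255" --pt "4 0 0 0 0 0 255" --pt "4 0 0 0 0 0 255"

```text
time_s: 10.6
eef_pos: [0.5199, 0.1416, 0.1088]
eef_rot: [0.511, 0.489, 0.511, -0.488]
wrist_force: [-0.4, 3.2, 5.9]
opening: -0.0
```

Emit:
step_arm --pt "2 0 0 0 0 0 255" --pt "3 0 0 0 0 0 255" --pt "3 0 0 0 0 0 255"

```text
time_s: 10.98
eef_pos: [0.5209, 0.1418, 0.1084]
eef_rot: [0.512, 0.489, 0.511, -0.488]
wrist_force: [-6.4, 3.9, 24.0]
opening: -0.001
```

Emit:
step_arm --pt "-0.7 0 0 0 0 0 255" --pt "-0.7 0 0 0 0 0 255" --pt "-0.7 0 0 0 0 0 255" --pt "-0.7 0 0 0 0 0 255" --pt "-0.7 0 0 0 0 0 255" --pt "-0.7 0 0 0 0 0 255" --pt "-0.7 0 0 0 0 0 255" --pt "-0.7 0 0 0 0 0 255" --pt "-0.7 0 0 0 0 0 255" --pt "-0.7 0 0 0 0 0 255"

```text
time_s: 12.22
eef_pos: [0.5205, 0.1417, 0.1084]
eef_rot: [0.512, 0.489, 0.511, -0.488]
wrist_force: [-6.3, 3.1, 19.0]
opening: -0.001
```

Emit:
step_arm --pt "0 0 0 0 0 0 255" --pt "0 0 0 0 0 0 255" --pt "0 0 0 0 0 0 255" --pt "0 0 0 0 0 0 255" --pt "0 0 0 0 0 0 255" --pt "0 0 0 0 0 0 255"

```text
time_s: 12.98
eef_pos: [0.5206, 0.1417, 0.1084]
eef_rot: [0.512, 0.489, 0.511, -0.488]
wrist_force: [-5.7, 3.0, 19.6]
opening: -0.0
```

Run:
```python
from h import *
im,d,i,W=look('wrist'); np.savez('w4.npz',im=im,d=d,W=W); save(im,'w4.png'); to([.5124,.2497,.2],2)
```

```text
move [ -91.5   -3.1 -108.3] [ 0.6 -0.  -0.1] yaw now 2.6 pos [0.5205 0.1417 0.1085] t 13.025 F [-6.7  3.4 19.6] op -0.002
```

View pics/w4.png

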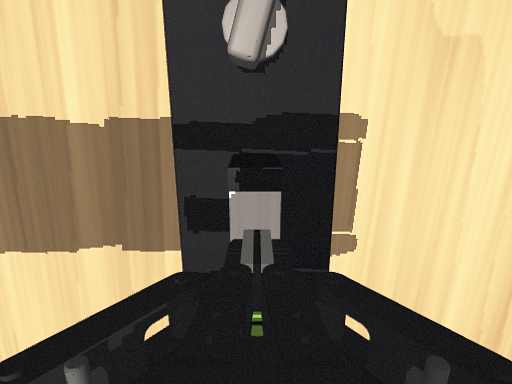

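```bash
cat >> h.py <<'E'
def proj(p,i,W):
    c=W[:3,:3].T@(np.array(p)-W[:3,3]); return np.array([i['fx']*c[0]/c[2]+i['cx'],i['fy']*c[1]/c[2]+i['cy']])
E
python3 - <<'E'
from h import *
out=[]
for n in ('top','side'):
    im,d,i,W=look(n); u,v=proj([.5237,.0815,.108],i,W).round().astype(int); print(n,u,v)
    out.append(cv2.resize(im[v-22:v+22,u-30:u+30],None,fx=6.5,fy=6.5,interpolation=cv2.INTER_CUBIC))
save(np.hstack(out),'s5.png')
E
```

```text
top 232 158
side 285 154
```

View pics/s5.png

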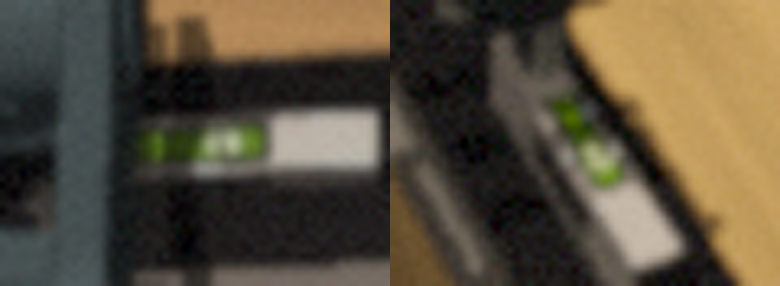

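```bash
cat > bub.py <<'E'
from h import *
def bub(n,c=(.5237,.0815,.109),yaw=92.4,slope=0.):
    im,d,i,W=look(n); s=np.arange(-50,51,2.); a=np.deg2rad(yaw); D=np.array([np.cos(a),np.sin(a),slope])
    N=np.array([np.sin(a),-np.cos(a),0])
    f=im.astype(np.float32); pr=0
    for o in (-.003,0,.003):
        uv=np.array([proj(np.array(c)+D*t/1000+N*o,i,W) for t in s],np.float32)
        pr=pr+cv2.remap(f,uv[:,:1].copy(),uv[:,1:].copy(),cv2.INTER_LINEAR)[:,0]/3
    print(n); [print(int(t),p.round().astype(int),end=' | ') for t,p in zip(s,pr)]; print()
if __name__=='__main__':
    bub('top'); bub('side'); print(pose()[1]['wrist_force'])
E
python3 bub.py
python3 - <<'E'
from h import *
z=np.load('w4.npz'); i=ctrl.camera_info('wrist'); P=pts(z['d'],i,z['W']); 
m=(P[...,2]>.10)&(z['d']>0); m[75:]=0; m[:,:215]=0; m[:,295:]=0
p=P[m]; print(m.sum(), cv2.minAreaRect(p[:,:2].astype(np.float32)*1000), np.percentile(p[:,2],[5,50,95]))
w,V=np.linalg.eigh(np.cov(p[:,:2].T)); print(p.mean(0),np.rad2deg(np.arctan2(*V[::-1,1])))
n=(P[...,2]>.080)&(P[...,2]<.1)&(z['d']>0); n[75:]=0; n[:,:215]=0; n[:,295:]=0
print(n.sum(), cv2.minEnclosingCircle(P[n][:,:2].astype(np.float32)*1000),np.median(P[n][:,2]))
E
```

```text
top
-50 [188 179 168] | -48 [188 179 168] | -46 [187 178 167] | -44 [188 179 168] | -42 [188 179 167] | -40 [185 176 165] | -38 [176 167 157] | -36 [153 146 135] | -34 [121 118 103] | -32 [ 98 107  73] | -30 [ 88 107  53] | -28 [ 90 115  43] | -26 [ 95 121  43] | -24 [103 127  51] | -22 [114 135  71] | -20 [135 151 100] | -18 [153 163 124] | -16 [159 167 132] | -14 [153 159 128] | -12 [142 147 119] | -10 [140 146 117] | -8 [141 148 116] | -6 [144 153 116] | -4 [125 138  95] | -2 [103 118  71] | 0 [77 94 45] | 2 [61 78 31] | 4 [49 64 20] | 6 [43 59 15] | 8 [43 58 16] | 10 [45 58 19] | 12 [42 55 16] | 14 [46 59 17] | 16 [54 68 22] | 18 [68 87 28] | 20 [72 93 30] | 22 [65 85 27] | 24 [54 71 23] | 26 [45 59 21] | 28 [38 49 21] | 30 [30 39 21] | 32 [25 31 23] | 34 [26 30 27] | 36 [25 28 28] | 38 [24 27 27] | 40 [33 37 37] | 42 [43 49 49] | 44 [56 65 65] | 46 [63 72 73] | 48 [67 76 77] | 50 [68 78 79] | 
side
-50 [197 183 168] | -48 [197 183 167] | -46 [196 183 168] | -44 [196 182 168] | -42 [194 180 165] | -40 [188 175 160] | -38 [178 165 150] | -36 [164 154 135] | -34 [147 144 116] | -32
[... 349 characters left out ...]
68 81 28] | 6 [57 73 15] | 8 [53 70 13] | 10 [52 71 12] | 12 [53 73 10] | 14 [58 79 11] | 16 [67 90 13] | 18 [72 96 14] | 20 [72 95 14] | 22 [70 92 13] | 24 [65 85 11] | 26 [60 79 12] | 28 [58 76 15] | 30 [58 73 21] | 32 [60 70 27] | 34 [66 71 37] | 36 [76 77 53] | 38 [86 83 67] | 40 [93 88 75] | 42 [98 91 80] | 44 [100  92  82] | 46 [99 91 81] | 48 [96 89 79] | 50 [90 84 75] | 
[-6.36587765  2.46148617 18.66173146]
2135 ((512.2993774414062, 243.28680419921875), (28.512235641479492, 14.094733238220215), 75.78022003173828) [0.10715216 0.11023369 0.11167181]
[0.51224998 0.24090594 0.10990423] 71.23062927181542
1461 ((514.1882934570312, 246.41078186035156), 18.4804630279541) 0.08165557023873121
```

Run:
```python
from h import *
to([.486,.153,.21],-15)
```

```text
move [-101.6  -33.8  -12.9] [17.6 -0.  -0.1] yaw now 2.59 pos [0.5206 0.1417 0.1085] t 13.225 F [-6.4  2.5 18.7] op -0.001
```

Emit:
step_arm --pt "-20 0 0 0 0 0 255" --pt "-50 -10 -4 4 0 0 150" --pt "-80 -25 -9 10 0 0 150" --pt "-102 -34 -13 17.6 0 0 80" --pt "-102 -34 -13 17.6 0 0 80" --pt "-102 -34 -13 17.6 0 0 80" --pt "-102 -34 -13 17.6 0 0 80"

```text
time_s: 14.1
eef_pos: [0.4847, 0.1524, 0.2066]
eef_rot: [-0.43, -0.56, -0.431, 0.562]
wrist_force: [0.0, -0.5, 0.1]
opening: 0.69
```

```bash
cat > knob.py <<'E'
from h import *
im,d,i,W=look('wrist'); P=pts(d,i,W)
m=(P[...,2]>.105)&(P[...,2]<.14)&(d>0)&(np.hypot(P[...,0]-.5124,P[...,1]-.2497)<.028)
p=P[m]; print(m.sum(), cv2.minAreaRect(p[:,:2].astype(np.float32)*1000), np.percentile(p[:,2],[5,50,95]))
v,u=np.nonzero(m); print(u.min(),u.max(),v.min(),v.max())
to([.5124,.2497,.15],-15); save(im,'k.png')
E
python3 knob.py
```

```text
1279 ((513.7758178710938, 247.3992919921875), (41.43217086791992, 13.507948875427246), 75.63280487060547) [0.12109094 0.12317909 0.12464572]
253 272 26 91
move [  56.6    1.7 -101.2] [0.  0.1 0.1] yaw now -14.98 pos [0.4847 0.1524 0.2067] t 14.15 F [-0.4 -0.1  0.3] op 0.687
```

Run:
```python
from h import *
to([.5138,.2474,.100],-14.4)
```

```text
move [106.6   3.8 -99.4] [-0.6  0.1  0.1] yaw now -14.98 pos [0.4847 0.1524 0.2067] t 14.15 F [-0.4 -0.1  0.3] op 0.687
```

Emit:
step_arm --pt "10 2 -50 0 0 0 80" --pt "30 4 -99 -0.6 0 0 80" --pt "50 4 -99 -0.6 0 0 80" --pt "80 4 -99 -0.6 0 0 80" --pt "100 4 -99 -0.6 0 0 80" --pt "106 4 -99 -0.6 0 0 80" --pt "106 4 -99 -0.6 0 0 80" --pt "106 4 -99 -0.6 0 0 80"

```text
time_s: 15.15
eef_pos: [0.5154, 0.2474, 0.1031]
eef_rot: [0.434, 0.559, 0.433, -0.558]
wrist_force: [0.7, 0.2, -0.4]
opening: 0.684
```

Emit:
step_arm --pt "0 0 0 0 0 0 255" --pt "0 0 0 0 0 0 255" --pt "0 0 0 0 0 0 255" --pt "0 0 0 0 0 0 255" --pt "0 0 0 0 0 0 255"

```text
time_s: 15.78
eef_pos: [0.5144, 0.2475, 0.1021]
eef_rot: [-0.433, -0.559, -0.433, 0.559]
wrist_force: [-1.2, 1.6, 0.5]
opening: 0.146
```

Emit:
step_arm --pt "0.4 0 0 7 0 0 255" --pt "0.9 0 0 14 0 0 255" --pt "1.3 0 0 21 0 0 255" --pt "1.7 0 0 28 0 0 255" --pt "2.1 0 0 35 0 0 255" --pt "2.6 0 0 42 0 0 255" --pt "3 0 0 49 0 0 255" --pt "3.4 0 0 56 0 0 255" --pt "3.6 0 0 60 0 0 255" --pt "3.6 0 0 60 0 0 255"

```text
time_s: 17.02
eef_pos: [0.5129, 0.2486, 0.0978]
eef_rot: [-0.095, -0.7, -0.096, 0.702]
wrist_force: [-4.7, 5.4, -0.2]
opening: 0.151
```

Emit:
step_arm --pt "0 0 0 0 0 0 255" --pt "0 0 0 0 0 0 80" --pt "0 0 0 0 0 0 80" --pt "0 0 0 0 0 0 80" --pt "-40 0 0 0 0 0 80" --pt "-90 0 0 0 0 0 80" --pt "-90 0 0 0 0 0 255"

```text
time_s: 17.9
eef_pos: [0.5179, 0.2479, 0.1936]
eef_rot: [0.096, 0.704, 0.096, -0.697]
wrist_force: [0.4, 0.2, -1.1]
opening: 0.487
```

Run:
```python
from h import *
to([.521,.141,.135],2.5)
```

```text
move [ 58.5 103.8  26.3] [-76.9  -0.4  -0.4] yaw now -74.43 pos [0.5179 0.2479 0.1936] t 17.9 F [ 0.4  0.2 -1.1] op 0.487
```

Emit:
step_arm --pt "0 15 4 -10 0 0 255" --pt "0 30 8 -20 0 0 255" --pt "0 45 12 -30 0 0 255" --pt "0 60 16 -40 0 0 255" --pt "0 75 20 -50 0 0 255" --pt "15 90 24 -60 0 0 255" --pt "30 104 26 -70 0 0 255" --pt "50 104 26 -77 0 0 255" --pt "58 104 26 -77 0 0 255" --pt "58 104 26 -77 0 0 255"

```text
time_s: 19.15
eef_pos: [0.5169, 0.1401, 0.1297]
eef_rot: [0.51, 0.489, 0.511, -0.49]
wrist_force: [0.3, 0.3, -0.2]
opening: 0.0
```

Emit:
step_arm --pt "8 0 0 0 0 0 255" --pt "14 0 0 0 0 0 255" --pt "18 0 0 0 0 0 255" --pt "20 0 0 0 0 0 255" --pt "20 0 0 0 0 0 255"

```text
time_s: 19.77
eef_pos: [0.5177, 0.1406, 0.1111]
eef_rot: [0.511, 0.489, 0.511, -0.488]
wrist_force: [-1.3, 2.6, 4.2]
opening: 0.003
```

Emit:
step_arm --pt "2 0 0 0 0 0 255" --pt "4 0 0 0 0 0 255" --pt "4 0 0 0 0 0 255"

```text
time_s: 20.15
eef_pos: [0.5192, 0.1408, 0.1108]
eef_rot: [0.512, 0.49, 0.51, -0.487]
wrist_force: [-9.8, 2.8, 28.1]
opening: 0.005
```

Emit:
step_arm --pt "-1.3 0 0 0 0 0 255" --pt "-1.3 0 0 0 0 0 255" --pt "-1.3 0 0 0 0 0 255" --pt "-1.3 0 0 0 0 0 255" --pt "-1.3 0 0 0 0 0 255" --pt "-1.3 0 0 0 0 0 255" --pt "-1.3 0 0 0 0 0 255" --pt "-1.3 0 0 0 0 0 255" --pt "-1.3 0 0 0 0 0 255" --pt "-1.3 0 0 0 0 0 255"

```text
time_s: 21.4
eef_pos: [0.5185, 0.1407, 0.1108]
eef_rot: [0.512, 0.489, 0.511, -0.488]
wrist_force: [-8.1, 2.0, 20.9]
opening: 0.002
```

Emit:
step_arm --pt "0 0 0 0 0 0 255" --pt "0 0 0 0 0 0 255" --pt "0 0 0 0 0 0 255" --pt "0 0 0 0 0 0 255" --pt "0 0 0 0 0 0 255" --pt "0 0 0 0 0 0 255" --pt "0 0 0 0 0 0 255" --pt "0 0 0 0 0 0 255" --pt "0 0 0 0 0 0 255" --pt "0 0 0 0 0 0 255"

```text
time_s: 22.65
eef_pos: [0.5185, 0.1407, 0.1108]
eef_rot: [0.512, 0.489, 0.511, -0.488]
wrist_force: [-7.4, 2.4, 20.6]
opening: -0.004
```

```bash
python3 bub.py
python3 - <<'E'
from h import *
out=[]
for n in ('top','side'):
    im,d,i,W=look(n); u,v=proj([.5237,.0815,.108],i,W).round().astype(int)
    out.append(cv2.resize(im[v-22:v+22,u-30:u+30],None,fx=6.5,fy=6.5,interpolation=cv2.INTER_CUBIC))
save(np.hstack(out),'s6.png')
E
```

```text
top
-50 [188 178 166] | -48 [187 177 166] | -46 [186 177 166] | -44 [187 177 166] | -42 [187 178 166] | -40 [184 176 163] | -38 [176 167 155] | -36 [152 147 133] | -34 [120 121 101] | -32 [103 117  71] | -30 [ 95 118  51] | -28 [ 96 124  43] | -26 [ 97 125  45] | -24 [ 98 125  45] | -22 [ 97 124  44] | -20 [ 97 124  44] | -18 [ 96 122  43] | -16 [ 91 117  42] | -14 [ 84 105  43] | -12 [78 93 46] | -10 [ 97 108  71] | -8 [119 127  94] | -6 [143 150 116] | -4 [138 144 112] | -2 [127 131 102] | 0 [109 111  85] | 2 [98 98 73] | 4 [88 87 63] | 6 [80 82 55] | 8 [69 73 45] | 10 [57 64 33] | 12 [45 55 23] | 14 [44 57 20] | 16 [52 68 21] | 18 [68 89 29] | 20 [73 95 31] | 22 [64 84 25] | 24 [54 71 24] | 26 [44 58 24] | 28 [36 47 25] | 30 [30 38 26] | 32 [25 30 27] | 34 [25 28 27] | 36 [23 26 27] | 38 [21 26 27] | 40 [30 36 37] | 42 [42 49 50] | 44 [58 66 68] | 46 [64 72 75] | 48 [67 76 79] | 50 [69 78 80] | 
side
-50 [197 184 168] | -48 [198 184 169] | -46 [197 183 169] | -44 [196 183 168] | -42 [194 181 166] | -40 [189 176 161] | -38 [181 169 154] | -36 [168 158 140] | -34 [151 147 120] | -32 [133 138  95] | -30 [119 135  68] | -28 [110 135  44] | -26 [107 138  26] | -24 [107 141  11] | -22 [106 141   6] | -20 [104 139   8] | -18 [103 138  10] | -16 [103 135  21] | -14 [105 132  39] | -12 [111 132  58] | -10 [124 137  77] | -8 [138 146  94] | -6 [149 155 105] | -4 [156 161 113] | -2 [156 160 113] | 0 [150 153 107] | 2 [140 142  98] | 4 [125 128  86] | 6 [111 115  74] | 8 [ 97 101  60] | 10 [84 89 48] | 12 [74 82 38] | 14 [67 80 28] | 16 [63 82 18] | 18 [63 84 10] | 20 [63 86  7] | 22 [64 87  4] | 24 [63 87  3] | 26 [62 84  7] | 28 [61 81 14] | 30 [60 76 19] | 32 [58 72 25] | 34 [62 71 33] | 36 [70 74 48] | 38 [79 79 60] | 40 [87 83 68] | 42 [93 86 75] | 44 [96 89 79] | 46 [97 90 81] | 48 [97 90 81] | 50 [93 86 77] | 
[-7.94194272  1.68522147 21.31390481]
```

View pics/s6.png

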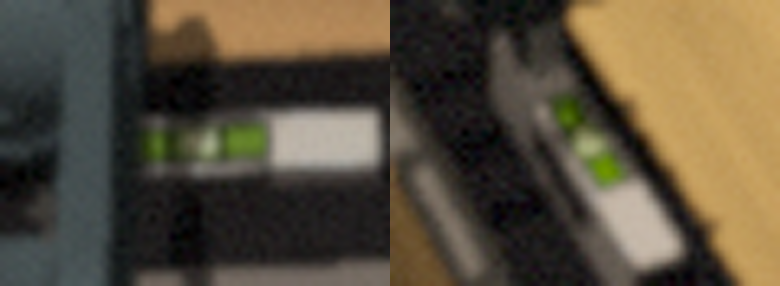

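Emit:
step_arm --pt "-0.8 0 0 0 0 0 255" --pt "-0.8 0 0 0 0 0 255" --pt "-0.8 0 0 0 0 0 255" --pt "-0.8 0 0 0 0 0 255" --pt "-0.8 0 0 0 0 0 255" --pt "-0.8 0 0 0 0 0 255" --pt "-0.8 0 0 0 0 0 255" --pt "-0.8 0 0 0 0 0 255"

```text
time_s: 23.85
eef_pos: [0.5182, 0.1407, 0.1108]
eef_rot: [0.511, 0.489, 0.511, -0.488]
wrist_force: [-6.1, 1.3, 16.4]
opening: -0.001
```

Run:
```python
from h import *
from bub import bub
bub('side'); T,o=pose(); print(T[:3,3],o['wrist_force'])
if 10<o['wrist_force'][2]<25 and abs(T[2,3]-.1108)<.0008: print(ctrl.hand_in())
```

```text
side
-50 [197 183 168] | -48 [197 183 168] | -46 [196 183 168] | -44 [196 182 167] | -42 [195 181 166] | -40 [190 177 161] | -38 [182 170 153] | -36 [168 159 139] | -34 [152 148 119] | -32 [135 140  97] | -30 [122 137  70] | -28 [112 136  46] | -26 [107 137  25] | -24 [105 139   9] | -22 [105 139   5] | -20 [104 139   7] | -18 [103 138   8] | -16 [101 135  15] | -14 [101 130  28] | -12 [105 128  45] | -10 [116 132  65] | -8 [131 141  87] | -6 [142 150  99] | -4 [150 156 108] | -2 [152 157 110] | 0 [147 151 106] | 2 [139 142  99] | 4 [126 128  87] | 6 [113 115  75] | 8 [100 103  65] | 10 [85 91 52] | 12 [74 83 42] | 14 [67 79 30] | 16 [64 79 17] | 18 [64 84  9] | 20 [65 87  9] | 22 [66 90 10] | 24 [66 89 12] | 26 [62 85 13] | 28 [59 80 14] | 30 [58 76 18] | 32 [59 74 26] | 34 [63 73 38] | 36 [71 76 50] | 38 [80 80 61] | 40 [87 83 70] | 42 [93 86 76] | 44 [97 89 79] | 46 [98 89 80] | 48 [98 89 79] | 50 [93 84 76] | 
[0.51819015 0.1406778  0.11083787] [-6.38408097  1.93951195 16.27769541]
the job is handed in; nothing more can be done
None
```

I laid the middle-sized level along the shelf, vial up, and pressed it home. The bubble then read about 12 mm towards the hinge. I turned the wing knob about 60° clockwise and pressed again, and handed the job in at about 24 s while still holding the level down.

- **Bubble:** about 1 mm or less from the middle in both the top and side views, so between the lines. The side view agreed again just before hand-in. In the top view the vial was partly in shadow and its far end was hidden by the arm, so that reading is rougher.
- **Press:** about 16 N down. Easing off from about 21 N did not move the fingers, so the shelf was still seated on its foot. A sideways force of about 6 N at the fingers remained.
- **Bystanders:** the arm's path stayed clear of the bottle and the pipe elbow. I did not measure their positions again at the end.

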